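# Fold and tuck the flap of the tea box

## Task

Close the tea box with your fingertips: fold its blue flap over until it lies flat, then, still pressing it down, push it by the white finger stop so that its front edge slides under the steel lip, fully home, and stays shut when you let go. Nothing is to be pinched or lifted, the flap included: leave the box standing where it is, and do not disturb the other things on the worktop.

Things in the scene. Friction and masses are not known exactly. Their poses are not given: they have to be found in the camera images.
- tea_box: Wooden tea box, 152 (x) x 110 (y) x 45 mm, open at the top, full of upright tea envelopes, standing loose on its rubber feet (about 1.4 kg). Origin: centre of its underside. Its -x end carries the steel lip, its +x end the hinge of the blue flap. Its long x axis lies roughly across the robot's front, the lip end to the robot's right.
- lip: Retaining lip: bare steel strip 22 (x) x 110 (y) x 4 mm fixed to the box's -x end, its underside 51.5 mm above the worktop and 3 mm above the upper face of the flat flap. It bridges over the top of the box and is open towards the hinge. Origin: centre of its underside; same axes as the box.
- lip_edge (a point): Middle of the lip's free lower edge, the edge that faces the hinge (54 mm from the box's centre towards -x).
- flap_outside: The blue flap: a stiff sheet 106 mm wide and 3 mm thick reaching 115 mm from its hinge axis to its free edge; its blue outer face is the upper one when it is flat. Near its free edge the outer face bears a white wedge-shaped finger stop, 70 mm wide and about 7 mm high, whose steep side faces the hinge and whose slope runs down to the free edge. Origin on the hinge axis; its -x axis points from the hinge to the free edge, z out of the blue outer face.
- flap_inside: Cork lining, 92 x 92 x 2 mm, on the inner face of the flap, set in 10 mm or so from its edges (same origin and axes as the flap). Pressing on the outer face never touches it; gripping the flap between two fingers would.
- flap_hinge (a point): Middle of the flap's hinge axis, 47 mm above the worktop and 66 mm from the box's centre towards the box's +x at the start; it moves with the slide joint 'tuck'. The axis is parallel to the box's y.
- flap_edge (a point): Middle of the flap's free edge, 115 mm from the hinge axis. With the flap flat and not yet pushed it lies 5 mm short of the lip.
- flap_stop (a point): Foot of the steep side of the white finger stop, on the blue outer face, 90 mm from the hinge axis. A fingertip resting on the blue face on the hinge side of it can push the flap along.
- flap (a joint): Angle of the flap in rad: 0 = flat on the box, 1.57 = upright; starts at 1.05 to 1.7. Sprung and slightly stiff: free, it stays where it starts, but let go when flat it springs up again to about 0.7 rad or more unless its edge is under the lip. Bending it down takes about 2 N at the finger stop.
- tuck (a joint): Sliding of the whole flap with its hinge along the box towards the lip, in m: 0 = away from the lip, 0.018 = fully home with the edge 13 mm beneath the lip. Stiff (about 3 N) and stays where it is left. Pushed more than 5 mm before the flap is flat, the flap comes down on top of the lip instead.
- mug: Bystander: dark grey mug with a handle, about 88x124x106 mm. Origin: centre of its underside.
- lemon: Bystander: yellow lemon, 78x55x56 mm. Origin: centre of its underside.
- tin: Bystander: round tin with a red label, 86 mm across, 40 mm tall. Origin: centre of its underside.
- teaspoon: Bystander: metal teaspoon, 137 mm long, lying flat. Origin: centre of its underside.

How it is judged:
On the way, in this order (a step that is already met when the one before it is completed fails the run):
1. the flap is folded down over the box (value of joint flap below 0.12 rad), for 0.05 s.
2. the flap's edge is beneath the lip (value of joint flap below 0.06 rad and value of joint tuck above 0.013 m), for 0.2 s.
At the end, for the whole second after the job is handed in: With nothing touching it, the flap lies flat (within 0.06 rad) with its edge beneath the lip, slid at least 13 mm of its 18 mm; the box stands level and at rest on the worktop within 25 mm of its starting place, and the mug, lemon, tin and teaspoon are each within 30 mm of where they stood (all of step 2 and z of flap_edge in the frame of lip below 0 m and velocity of joint flap below 0.05 rad/s and height (world z) of tea_box below 0.006 m and angle between tea_box's own z axis and vertical below 0.05 rad and distance of tea_box from where it was at the start of the episode below 0.025 m and linear speed of tea_box below 0.01 m/s and distance of each of mug, lemon, tin, teaspoon from where it was at the start of the episode below 0.03 m).
It fails at once if the flap is pinched between the fingers (both its faces pressed at once) (contact force between the fingers and flap_inside above 1 N and contact force between the fingers and flap_outside above 1 N).
It fails at once if the box is lifted or tipped (height (world z) of tea_box above 0.012 m or angle between tea_box's own z axis and vertical above 0.15 rad).
It fails at once if the box is shoved more than 25 mm away (distance of tea_box from where it was at the start of the episode above 0.025 m).
It fails at once if the mug, lemon, tin or teaspoon is moved by more than 30 mm (distance of any of mug, lemon, tin, teaspoon from where it was at the start of the episode above 0.03 m).
It also fails if it takes over 35 s, if anything falls off the work surface, if the arm or the gripper's body presses on something with over 40 N, if the wrist force passes 120 N, or if a joint passes its speed limit or range.

## Robot

A 7-joint arm with a two-finger parallel gripper is mounted at the origin on a cart in front of the work surface, level with it; the furniture and walls round the work are solid. World frame = base frame: x ahead of the robot, y to its left, z up, the work surface at z = 0. Lengths are in m, angles in rad, forces in N, time in s.
With the tool pointing down it reaches from about 0.4 to 0.925 m from the base axis. Payload 4.1 kg.
Tool frame: the origin (TCP) lies on the centre line of the jaws, within the pads' length; the fingertips stand 22 mm ahead of it and the grasp point (between the pads) lies 3 mm ahead of it; z points along the fingers, y is the line along which they close (so a half turn about z gives the same grasp; the last joint's range is limited). The gripper opens to 85 mm and grips with 20 to 120 N. Pads are 22 mm wide; open, the fingers measure 114 mm over their backs; the gripper's body (76 mm by 85 mm) begins 54 mm behind the grasp point. The pads swing forward as they close: fully open they stand 13 mm farther back than shut.
Start: joints at [-1.441, 0.398, 0.045, 1.537, -0.019, 1.207, -0.051], TCP at [0.147, 0.633, 0.253] pointing down, gripper open.
Joint ranges: [-2.82, 2.82], [-0.49, 2.23], [-1.37, 1.46], [0, 2.46], [-1.36, 4.5], [0.23, 2], [-2.94, 2.94]. Speed limits (rad/s): [2.57, 2.57, 3.14, 3.14, 3.14, 3.14, 3.14].

## Interface

Orientations are given as a rotation vector (axis times angle).
In Python, from bench import * gives the robot as it stands.
- The arm moves only by the tool play_rows, never from a script. Its argument "rows" is a list of rows, each a list of 3 entries, a list of its own where there are three numbers: the turn, a rotation vector about the tool's x, y, z in degrees, then the shift along the tool's x, y, z in mm, then the finger opening in mm, from 0 to 85.4. A call has 1 to 12 rows; each row is the pose to reach, as a shift and turn from the pose commanded when the call began, along the tool's axes at that moment; what a row does not reach only later rows make up. A row lasts 1/12 s, in which the tool goes at most 41.7 mm and 7.16 degrees, less where a joint would pass 70% of its speed; a pose out of reach is approached as far as the arm can. A call with a gripper value outside its range is refused whole. The fingers move at their own pace and stop on an object; "grip_force" is the grip in N (left out, the last holds). Time passes only in rows, so rows that repeat a pose let the fingers close. It gives the time, the measured TCP pose, the force, the opening and the grip force at its end, in the units of the state.
- get_obs(): the state, without advancing time (a new reading comes with each control period).
- camera(name): name is "scene" or "top" or "wrist"; returns a dict with "pixels" (400x640x3 uint8, red, green, blue), "vertical_fov" (degrees; the focal length in pixels is half the picture's height over the tangent of half this angle, whatever the lens; pixels are square), "cx", "cy" (the principal point, pixels), "k1" (the pictures are not rectified: a ray, as slopes to the right and down, at radius r is drawn at 1 + k1 r^2 times it, then the intrinsics apply), "origin" and "rotation" of the camera in the world. Camera axes: x right, y up, looking along -z (the intrinsics and any distortion apply to the point x, -y, -z); pixel columns grow to the right and rows downward; lengths in m; the calibration is good to about 2 mm. A picture is of the moment at which its call begins. There is no depth.
- finish_job(): hands the job in; it is judged then, once.
The state is a dict: "time": time; "q": joint angles; "qvel": joint speeds; "joint_torque": joint torques, N m; "tool_pos": TCP position; "tool_rot": TCP orientation; "force": force on the tool from outside, world axes, zero at the start; "moment": the same for the moment, N m; "width": finger opening in m; "grasp_force": force on a finger pad.
Only numpy, scipy, OpenCV 4.12 (cv2) and the standard library are available. Lean on these libraries where they do the work, as an engineer would, in place of code of your own. Each camera call takes 0.05 s, during which the arm holds its last target. There are 200 camera calls.

## Working session

There is one attempt and no reset: what is moved stays moved. The work goes in short steps, Python scripts to look and compute and a tool call to move; the robot and the scene stay as the last step left them, time stands still between calls to the robot, and variables do not carry over. Pictures are saved under pics/ and viewed, at most 10 in all, crops included, and the job is handed in when it is done.

Besides the shell and the picture viewer there is one more tool, called as name([rows], argument=value, ...), one row to a line, values as JSON. play_rows: Moves the arm, as the interface text tells. Its arguments: {"type":"object","properties":{"rows":{"type":"array"},"grip_force":{"type":"number"}},"required":["rows"]}

```bash
mkdir -p pics
cat > h.py <<'E'
from bench import *
import numpy as np, cv2
from scipy.spatial.transform import Rotation as R
def K(c):
    f=200/np.tan(np.radians(c["vertical_fov"])/2); return np.array([[f,0,c["cx"]],[0,f,c["cy"]],[0,0,1]]),np.array([c["k1"],0,0,0,0.])
def save(c,n): cv2.imwrite(f"pics/{n}.png",c["pixels"][:,:,::-1])
def ray(c,uv):
    k,d=K(c); p=cv2.undistortPoints(np.array([[uv]],float),k,d)[0,0]
    return np.array(c["rotation"])@np.array([p[0],-p[1],-1])
def onz(c,uv,z):
    r=ray(c,uv); o=np.array(c["origin"]); return o+r*(z-o[2])/r[2]
def proj(c,P):
    k,d=K(c); p=(np.atleast_2d(P)-c["origin"])@np.array(c["rotation"]); p=p*[1,-1,-1]
    return cv2.projectPoints(p,np.zeros(3),np.zeros(3),k,d)[0][:,0]
E
python3 - <<'E'
from h import *
import pickle
cs={n:camera(n) for n in("scene","top")}
pickle.dump(cs,open("c0.pkl","wb"))
for n in cs: save(cs[n],n+"0"); print(n,cs[n]["origin"],cs[n]["vertical_fov"])
o=get_obs(); print(o["tool_pos"],o["tool_rot"],o["width"],R.from_rotvec(o["tool_rot"]).as_matrix().round(3))
E
```

```text
scene [-0.14608695 -0.5144396   0.87697519] 53.942866240563006
top [ 0.59240268 -0.01970761  0.98372634] 56.80696836863549
[0.14722543 0.63255903 0.25238638] [-3.58321169e-01 -3.12098685e+00  2.76332117e-03] 0.08554826407180914 [[-0.974  0.227 -0.   ]
 [ 0.227  0.974 -0.002]
 [-0.    -0.002 -1.   ]]
```

View pics/scene0.png

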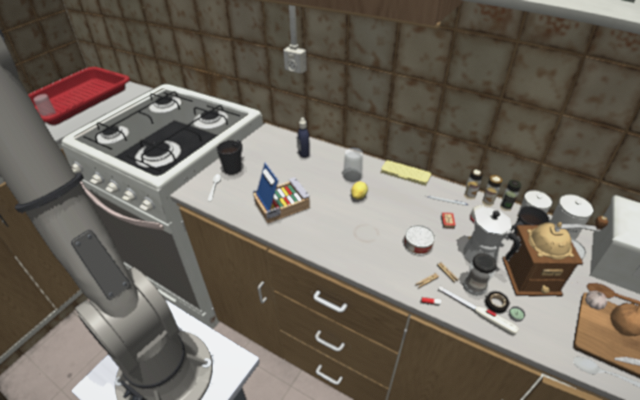

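View pics/top0.png

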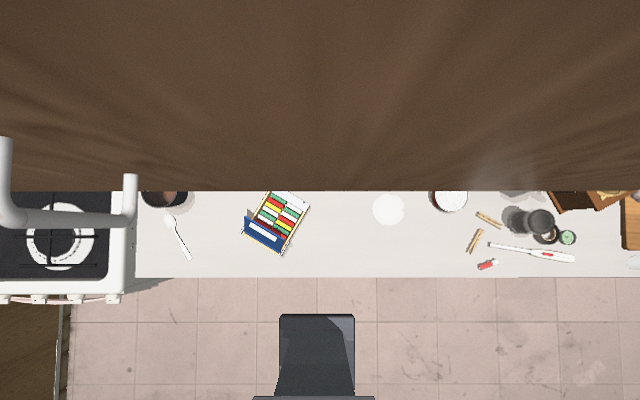

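The scene view shows the box near (282,200) with its blue flap up at (266,185), the mug at (231,155), the spoon at (214,187) and the lemon at (360,190). The top view shows the box at (277,222), with the flap on its left. I'll enlarge both.

Run:
```python
from h import *
import pickle
cs=pickle.load(open("c0.pkl","rb"))
a=cs["scene"]["pixels"][155:225,240:320,::-1]; b=cs["top"]["pixels"][185:265,235:315,::-1]
a=cv2.resize(a,None,fx=5,fy=7*5/7,interpolation=cv2.INTER_CUBIC); b=cv2.resize(b,None,fx=5,fy=5,interpolation=cv2.INTER_CUBIC)
im=np.zeros((400,800,3),np.uint8); im[:350,:400]=a; im[:,400:]=b
cv2.imwrite("pics/crop0.png",im)
for n in [(133,191),(640,190)]: print(onz(cs["top"],n,0))
```

```text
Traceback (most recent call last):
  File "h.py", line 11, in onz
    r=ray(c,uv); o=np.array(c["origin"]); return o+r*(z-o[2])/r[2]
                                                              ~^^^
IndexError: invalid index to scalar variable.
```

View pics/crop0.png

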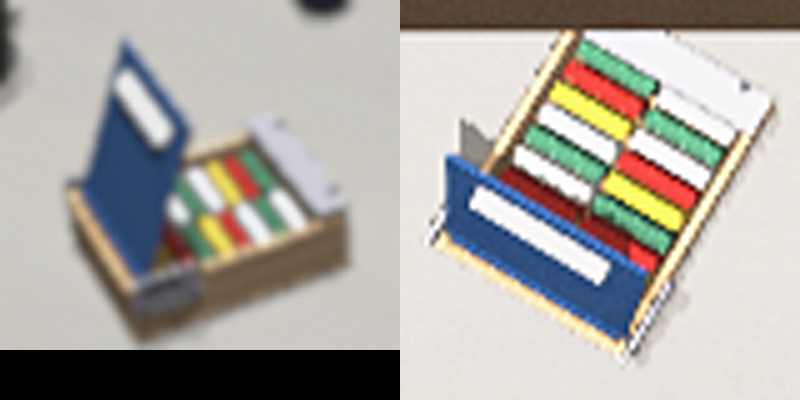

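```bash
sed -i 's/np.array(c\["rotation"\])/R.from_rotvec(c["rotation"]).as_matrix()/' h.py
cat > fit.py <<'E'
from h import *
import pickle
from scipy.optimize import least_squares
cs=pickle.load(open("c0.pkl","rb"))
def fl(t,y): return [66-115*np.cos(t),y,47+115*np.sin(t)]
def model(p):
    t=p[3]
    T=[[-76,55,55.5],[-54,55,55.5],[-54,-55,55.5],[76,-55,45],fl(t,-53),fl(t,53)]
    S=[fl(t,53),fl(t,-53),[-76,55,55.5],[-76,-55,55.5],[-54,-55,55.5],[-54,55,55.5],[76,-55,45],[76,55,0],[-76,55,0]]
    M=R.from_euler('z',p[2]).as_matrix()
    w=lambda L:np.array(L)/1000@M.T+[p[0],p[1],0]
    return np.vstack([proj(cs["top"],w(T)),proj(cs["scene"],w(S))])
ut=np.array([[775,100],[740,130],[582,48],[433,242],[447,155],[648,270]])
us=np.array([[190,130],[122,40],[348,205],[285,112],[250,118],[318,213],[70,190],[143,342],[348,265]])
obs=np.vstack([(ut-[400,0])/5+[235,185],us/5+[240,155]])-.4
x0=np.append(onz(cs["top"],(277,222),.04)[:2],[2.55,1.4]); print(x0)
s=least_squares(lambda p:(model(p)-obs).ravel(),x0,loss="soft_l1"); print(s.x,s.cost)
print((model(s.x)-obs).round(1).tolist())
for n,u in [("mug",(231,170)),("spoon",(214,187)),("lemon",(360,195)),("spoontop",(180,235))]: print(n,onz(cs["top" if n=="spoontop" else "scene"],u,0.0))
b=s.x; M=R.from_euler('z',b[2]).as_matrix()
for n,l in [("hinge",[66,0,47]),("edge0",fl(b[3],0)),("edgeflat",[-49,0,47]),("stopflat",[-24,0,48.5])]: print(n,M@np.array(l)/1000+[b[0],b[1],0])
E
python3 fit.py
```

```text
[0.6043004 0.0910785 2.55      1.4      ]
[0.61243952 0.09340633 2.5919492  1.20815227] 12.590794996301337
[[0.3, -0.3], [2.8, 1.1], [-2.8, -5.2], [0.3, 0.1], [-0.0, -0.6], [-0.1, 1.2], [0.1, -0.4], [0.4, -1.0], [0.4, -0.4], [-1.6, -0.5], [-0.5, 0.3], [0.2, 0.2], [-0.4, 0.2], [-1.0, 0.5], [0.9, 0.4]]
mug [0.67786022 0.3711042  0.        ]
spoon [0.57100775 0.35865027 0.        ]
lemon [ 7.88825364e-01 -1.06347729e-01 -1.11022302e-16]
spoontop [0.5707676  0.35193931 0.        ]
hinge [0.5561606  0.12788362 0.047     ]
edge0 [0.59094777 0.10657249 0.15452064]
edgeflat [0.65422235 0.06780955 0.047     ]
stopflat [0.63290458 0.08086913 0.0485    ]
```

The fit is good to about 1 px: box centre (0.612, 0.093), yaw 148.5°, flap at 1.21 rad. First move goes towards the hinge side, with the fingers closed and the tool turned +18.4° into line with the box.

play_rows([
  [[0, 0, 2], [-20, -16, 0], 0],
  [[0, 0, 4], [-45, -36, 0], 0],
  [[0, 0, 6], [-70, -56, 0], 0],
  [[0, 0, 8], [-95, -76, 0], 0],
  [[0, 0, 10], [-120, -96, 0], 0],
  [[0, 0, 12], [-145, -116, 0], 0],
  [[0, 0, 14], [-170, -136, 0], 0],
  [[0, 0, 16], [-195, -155, 0], 0],
  [[0, 0, 18.4], [-220, -175, 0], 0],
  [[0, 0, 18.4], [-245, -195, 0], 0],
  [[0, 0, 18.4], [-260, -206, 0], 0],
  [[0, 0, 18.4], [-260, -206, 0], 0],
], grip_force=20)

```text
time: 1.1
tool_pos: [0.3575, 0.3687, 0.2532]
tool_rot: [0.865, 3.018, -0.003]
force: [0.4, -0.6, -0.1]
width: 0.0002
grasp_force: 0.0
```

play_rows([
  [[0, 0, 0], [-18, -7, 0], 0],
  [[0, 0, 0], [-45, -17, 0], 0],
  [[0, 0, 0], [-75, -27, 0], 0],
  [[0, 0, 0], [-105, -38, 0], 0],
  [[0, 0, 0], [-135, -49, 0], 0],
  [[0, 0, 0], [-165, -60, 0], 0],
  [[0, 0, 0], [-195, -70, 10], 0],
  [[0, 0, 0], [-225, -81, 20], 0],
  [[0, 0, 0], [-252, -91, 35], 0],
  [[0, 0, 0], [-270, -97, 46], 0],
  [[0, 0, 0], [-277, -100, 53], 0],
  [[0, 0, 0], [-277, -100, 53], 0],
])

```text
time: 2.1
tool_pos: [0.5373, 0.142, 0.1985]
tool_rot: [-0.856, -3.02, 0.004]
force: [-0.4, 0.5, 0.4]
width: -0.0001
grasp_force: 0.0
```

Run:
```python
from h import *
o=get_obs(); print(o["tool_pos"],o["force"],o["width"])
M=R.from_euler('z',2.592).as_matrix()
print("box frame",M.T@(np.array(o["tool_pos"])-[.6124,.0934,0]))
print(R.from_rotvec(o["tool_rot"]).as_matrix().round(3), np.degrees(2.592))
c=camera("wrist"); save(c,"w1")
t=camera("top")["pixels"][185:265,235:315,::-1]; s=camera("scene")["pixels"][145:225,240:320,::-1]
cv2.imwrite("pics/c1.png",np.hstack([cv2.resize(i,None,fx=5,fy=5,interpolation=cv2.INTER_CUBIC) for i in(s,t)]))
```

```text
[0.53732244 0.1420136  0.19845301] [-0.38716784  0.4577446   0.35601687] -0.0001331403635250409
box frame [ 0.08941426 -0.00223863  0.19845301]
[[-0.851  0.525 -0.003]
 [ 0.525  0.851 -0.002]
 [ 0.002 -0.003 -1.   ]] 148.51066049790938
```

View pics/c1.png

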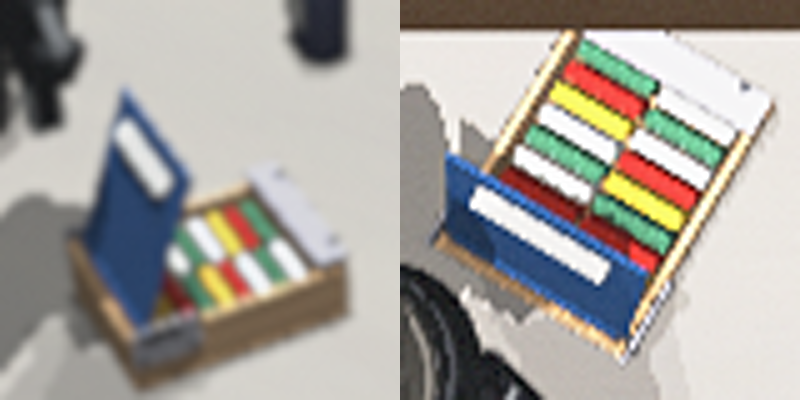

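View pics/w1.png

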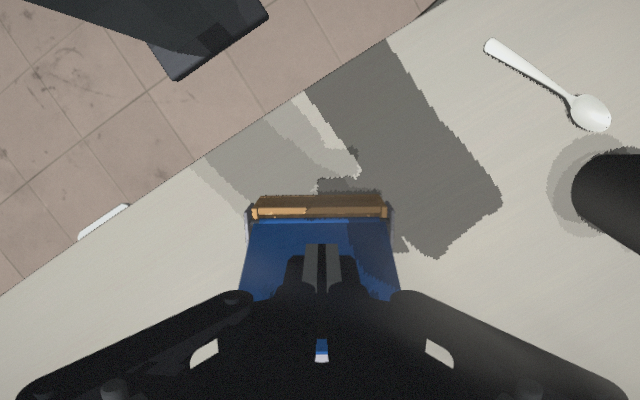

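Both crops show the box and flap unchanged. The wrist view has the fingertips at (322,270), centred in front of the flap at x≈320. Next I descend on the hinge side and start folding.

play_rows([
  [[0, 0, 0], [-8, 0, 15], 0],
  [[0, 0, 0], [-14, 0, 40], 0],
  [[0, 0, 0], [-15, 0, 58], 0],
  [[0, 0, 0], [-17, 0, 64], 0],
  [[0, 0, 0], [-24, 0, 64], 0],
  [[0, 0, 0], [-30, 0, 64], 0],
  [[0, 0, 0], [-34, 0, 64], 0],
  [[0, 0, 0], [-38, 0, 65], 0],
  [[0, 0, 0], [-42, 0, 66], 0],
  [[0, 0, 0], [-46, 0, 67], 0],
  [[0, 0, 0], [-50, 0, 68], 0],
  [[0, 0, 0], [-50, 0, 68], 0],
])

```text
time: 3.25
tool_pos: [0.5811, 0.1168, 0.1322]
tool_rot: [0.854, 3.023, -0.0]
force: [-0.1, -0.7, 0.4]
width: -0.0001
grasp_force: 0.0
```

```bash
cat > st.py <<'E'
from h import *
import sys
o=get_obs(); M=R.from_euler('z',2.592).as_matrix()
print("box TCP",(1e3*M.T@(np.array(o["tool_pos"])-[.6124,.0934,0])).round(1),"F box",(M.T@o["force"]).round(1),o["time"])
t=camera("top")["pixels"][185:265,235:315,::-1]; s=camera("scene")["pixels"][145:225,240:320,::-1]
cv2.imwrite(f"pics/{sys.argv[1]}.png",np.hstack([cv2.resize(i,None,fx=5,fy=5,interpolation=cv2.INTER_CUBIC) for i in(s,t)]))
E
python3 st.py c2
```

```text
box TCP [ 38.9  -3.6 132.2] F box [-0.3  0.6  0.4] 3.25
```

View pics/c2.png

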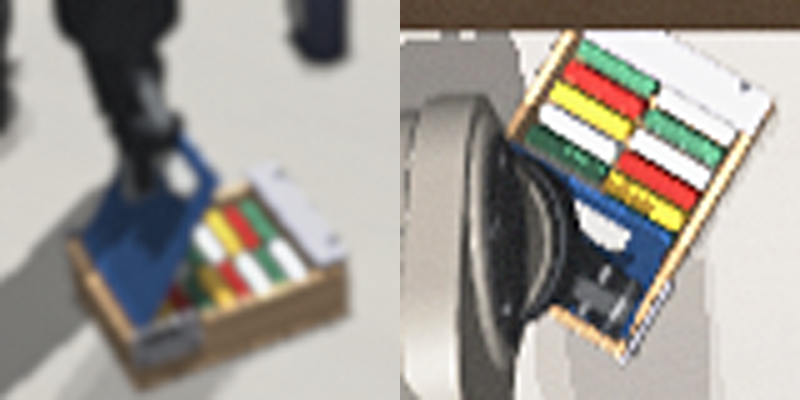

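The crops show the fingertips on the blue face on the hinge side of the stop. The flap is following down and the box has not moved. I'll continue the arc until it is nearly flat.

play_rows([
  [[0, 0, 0], [-6, 0, 4], 0],
  [[0, 0, 0], [-13, 0, 8], 0],
  [[0, 0, 0], [-19, 0, 13], 0],
  [[0, 0, 0], [-25, 0, 18], 0],
  [[0, 0, 0], [-30, 0, 24], 0],
  [[0, 0, 0], [-35, 0, 31], 0],
  [[0, 0, 0], [-39, 0, 38], 0],
  [[0, 0, 0], [-42, 0, 45], 0],
  [[0, 0, 0], [-44, 0, 51], 0],
  [[0, 0, 0], [-45, 0, 56], 0],
  [[0, 0, 0], [-45, 0, 59], 0],
  [[0, 0, 0], [-45, 0, 59], 0],
])

```text
time: 4.35
tool_pos: [0.6189, 0.0936, 0.0727]
tool_rot: [0.853, 3.023, -0.001]
force: [-0.3, -0.0, 1.8]
width: 0.0003
grasp_force: 0.3
```

```bash
python3 st.py c3
```

```text
box TCP [-5.5 -3.6 72.7] F box [0.3 0.2 1.8] 4.35
```

View pics/c3.png

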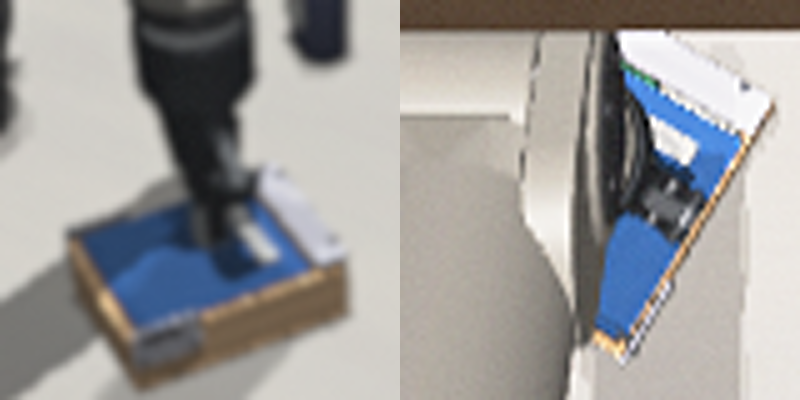

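The flap is almost flat and its edge is still just short of the lip, which is where it should be. Pressing down gently now.

play_rows([
  [[0, 0, 0], [0, 0, 1], 0],
  [[0, 0, 0], [0, 0, 2], 0],
  [[0, 0, 0], [0, 0, 3], 0],
  [[0, 0, 0], [0, 0, 4], 0],
  [[0, 0, 0], [0, 0, 4], 0],
])

```text
time: 4.87
tool_pos: [0.6191, 0.0937, 0.0703]
tool_rot: [0.853, 3.023, 0.001]
force: [-1.8, -0.7, 6.5]
width: -0.0001
grasp_force: 3.3
```

Firm contact at 6.5 N, at the height expected for a flat flap. Now I slide towards the lip while still pressing.

play_rows([
  [[0, 0, 0], [-3, 0, 0], 0],
  [[0, 0, 0], [-6, 0, 0], 0],
  [[0, 0, 0], [-8, 0, 0], 0],
  [[0, 0, 0], [-10, 0, 0], 0],
  [[0, 0, 0], [-12, 0, 0], 0],
  [[0, 0, 0], [-14, 0, 0], 0],
  [[0, 0, 0], [-16, 0, 0], 0],
  [[0, 0, 0], [-18, 0, 0], 0],
  [[0, 0, 0], [-20, 0, 0], 0],
  [[0, 0, 0], [-22, 0, 0], 0],
  [[0, 0, 0], [-24, 0, 0], 0],
  [[0, 0, 0], [-24, 0, 0], 0],
])

```text
time: 5.87
tool_pos: [0.6372, 0.0836, 0.0702]
tool_rot: [-0.85, -3.018, -0.003]
force: [-7.1, 1.7, 12.2]
width: 0.0001
grasp_force: 5.7
```

```bash
python3 st.py c4
```

```text
box TCP [-26.2  -4.6  70.2] F box [ 7.   2.3 12.2] 5.8667
```

View pics/c4.png

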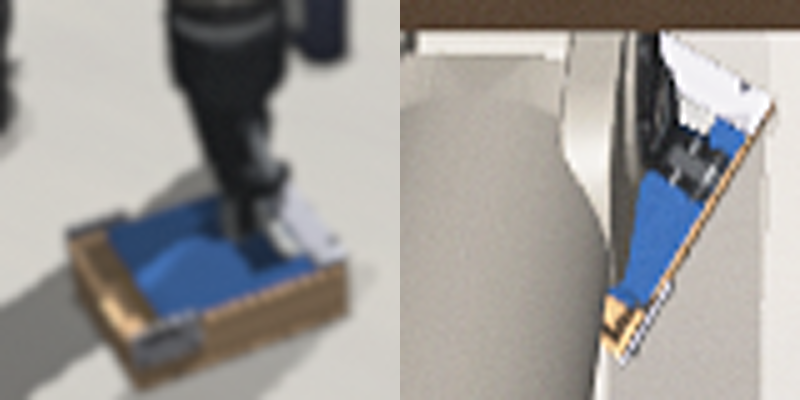

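The edge is sliding under the lip and the box has not moved. A few more millimetres to the end stop.

play_rows([
  [[0, 0, 0], [-2, 0, 0], 0],
  [[0, 0, 0], [-3, 0, 0], 0],
  [[0, 0, 0], [-4, 0, 0], 0],
  [[0, 0, 0], [-5, 0, 0], 0],
  [[0, 0, 0], [-6, 0, 0], 0],
  [[0, 0, 0], [-6, 0, 0], 0],
])

```text
time: 6.47
tool_pos: [0.6408, 0.082, 0.0702]
tool_rot: [-0.847, -3.015, -0.005]
force: [-9.9, 3.7, 15.3]
width: 0.0001
grasp_force: 7.9
```

```bash
python3 st.py c5
```

```text
box TCP [-30.2  -5.1  70.2] F box [10.4  2.  15.3] 6.4667
```

play_rows([
  [[0, 0, 0], [-1, 0, -0.5], 0],
  [[0, 0, 0], [-2, 0, -1], 0],
  [[0, 0, 0], [-3, 0, -1], 0],
  [[0, 0, 0], [-4, 0, -1], 0],
  [[0, 0, 0], [-4, 0, -1], 0],
])

```text
time: 6.98
tool_pos: [0.6411, 0.0818, 0.0702]
tool_rot: [-0.844, -3.008, -0.005]
force: [-15.8, 6.3, 14.9]
width: -0.0002
grasp_force: 10.4
```

```bash
python3 st.py c6
```

```text
box TCP [-30.5  -5.1  70.2] F box [16.7  2.9 14.9] 6.9833
```

View pics/c6.png

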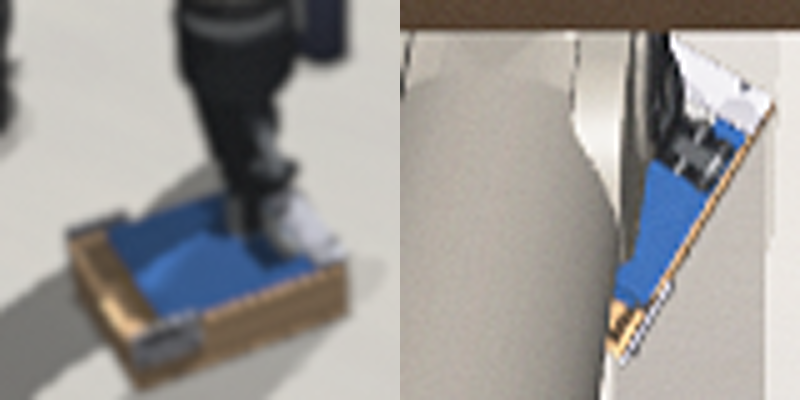

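It moved only 0.3 mm for 6 N more, so it is on the end stop. The gap at the hinge has opened and the box is in place. I'll unload, lift clear and look.

play_rows([
  [[0, 0, 0], [2, 0, -1], 0],
  [[0, 0, 0], [4, 0, -2], 0],
  [[0, 0, 0], [6, 0, -4], 0],
  [[0, 0, 0], [7, 0, -8], 0],
  [[0, 0, 0], [9, 0, -16], 0],
  [[0, 0, 0], [12, 0, -30], 0],
  [[0, 0, 0], [15, 0, -55], 0],
  [[0, 0, 0], [30, 0, -85], 0],
  [[0, 0, 0], [60, 0, -110], 0],
  [[0, 0, 0], [95, 0, -120], 0],
  [[0, 0, 0], [120, 0, -120], 0],
  [[0, 0, 0], [120, 0, -120], 0],
])

```text
time: 8.08
tool_pos: [0.5429, 0.1425, 0.1928]
tool_rot: [-0.845, -3.025, -0.007]
force: [-1.0, 0.6, -1.0]
width: 0.0001
grasp_force: 0.0
```

```bash
python3 st.py c7
```

```text
box TCP [ 84.9  -5.6 192.8] F box [ 1.2  0.  -1. ] 8.0833
```

View pics/c7.png

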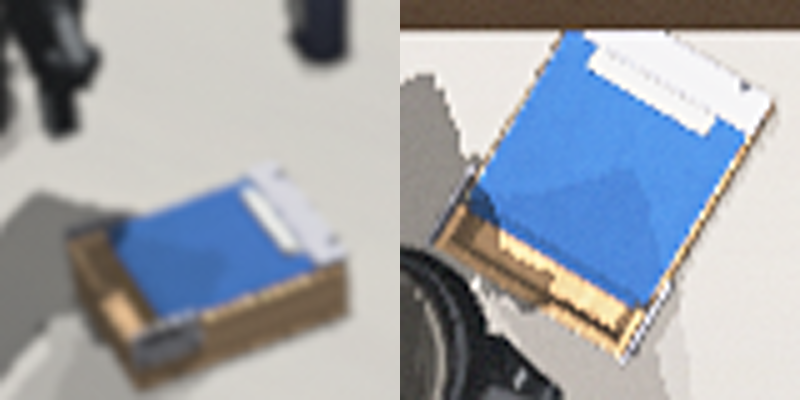

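The flap lies flat with its edge under the lip, the stop is next to the lip at about (650,85), and the box has not moved. The tool is clear, so I'm handing in.

```bash
python3 -c "
from bench import *
print(finish_job())"
```

```text
the job is handed in; nothing more can be done
None
```

The tea box is closed: the flap lies flat with its edge pushed to the end stop under the lip, it stayed shut on release with the box unmoved, and the job is handed in; no verdict came back, and I did not re-check the other items after the move.

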